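# Rack the doming punches in working order

## Robot

A 7-joint arm with a two-finger parallel gripper is mounted at the origin on a cart in front of the work surface, level with it; the furniture and walls round the work are solid. World frame = base frame: x ahead of the robot, y to its left, z up, the work surface at z = 0. Lengths are in m, angles in degrees, forces in N, time in s.
With the tool pointing down it reaches from about 0.425 to 1.025 m from the base axis. Payload 9.4 kg.
Tool frame: the origin (TCP) lies where the fingers leave the gripper's body, on its centre line; the fingertips stand 84 mm ahead of it and the grasp point (between the pads) lies 65 mm ahead of it; x points along the fingers, y is the direction in which the jaws open and shut, and the axes are right-handed (so a half turn about x gives the same grasp; the last joint's range is limited). The gripper opens to 93 mm and grips with 3 to 60 N. Pads are 15 mm wide; open, the fingers measure 128 mm over their backs; the gripper's body (75 mm by 188 mm) begins 65 mm behind the grasp point.
Start: joints at [-71.087, 34.337, -0.143, 91.639, 0.103, 54.024, -4.572], TCP at [0.287, 0.666, 0.303] pointing down, gripper open.
Joint ranges: [-147.43, 147.43], [-19.82, 112.94], [-74.19, 73.91], [6.32, 146.72], [-59.91, 239.91], [6.04, 106.73], [-150.56, 150.56]. Speed limits (degrees/s): [127.2, 127.2, 172.46, 172.46, 180, 180, 180].

## Interface

Orientations are given as a 3x3 rotation matrix whose columns are the frame's x, y, z axes.
In Python, from bench import ctrl gives the robot as it stands. The module is installed in compiled form; this text tells all that it offers.
- The arm moves only by the tool apply_moves, never from a script. Its arguments are lists of equal length, an entry for each row: "xyz": the shift along the world's x, y, z in m, a list of three; "twist": the turn, a rotation vector about the world's x, y, z in rad, a list of three; "fingers": the closure, from -1 (fully open) to 1 (shut). A call has exactly 8 rows; each row is the pose to reach, as a shift and turn from the pose commanded when the call began; what a row does not reach only later rows make up. A row lasts 1/8 s, in which the tool goes at most 62.5 mm and 10.7 degrees, less where a joint would pass 70% of its speed; a pose out of reach is approached as far as the arm can. A call with a gripper value outside its range is refused whole. The fingers move at their own pace and stop on an object; "newtons" is the grip in N (left out, the last holds). Time passes only in rows, so rows that repeat a pose let the fingers close, or fill a call up. It gives the time, the measured TCP pose, the force and the opening at its end, in the units of the state.
- ctrl.observe(): the state, without advancing time (a new reading comes with each control period).
- ctrl.capture(name): name is "scene" or "side" or "wrist"; returns the picture (400x640x3 uint8, red, green, blue); there is no depth.
- ctrl.camera_model(name): a dict with "camera_matrix" (3x3 intrinsics, pixels), "T" (4x4, takes a point from camera to world coordinates). Camera axes: x right, y down, z forward; pixel columns grow to the right and rows downward; lengths in m; the calibration is good to about 2 mm. The wrist camera is an equidistant fisheye: a pixel r from the principal point sees the ray r / f radians off the axis. A picture is of the moment at which its call begins: read the wrist's pose just before it. camera_model takes no time and is no camera call; for the wrist camera it gives the pose at the moment of the call.
- ctrl.hand_in(): hands the job in, once; it reports no verdict.
The state is a dict: "time": time; "joints": joint angles; "dq": joint speeds; "tau": joint torques, N m; "position": TCP position; "tcp_rot": TCP orientation; "contact_force": force on the tool from outside, world axes, zero at the start; "moment": the same for the moment, N m; "gripper_width": finger opening in m.
Only numpy, scipy, OpenCV 4.12 (cv2) and the standard library are available. Lean on these libraries where they do the work, as an engineer would, in place of code of your own. Each camera call takes 0.05 s, during which the arm holds its last target.

## Task

Set the four steel doming punches out for raising pearl cups: stand each one, head up, in its own socket on the tool rail, fully down to the socket floor, in order of head size along the row. Doming starts with the biggest punch, so the largest goes in the end socket next to the steel doming block and they get smaller towards the other end. Leave the doming block and the dish of pearls where they are.

Things in the scene. Friction and masses are not known exactly. Their poses are not given: they have to be found in the camera images.
- punch_22_center (a point): Smallest of four loose steel doming punches standing on the bench: round shank 20 mm thick, thinner neck, mushroom head 22 mm across, height 78 mm, 0.12 to 0.24 kg. Grip the head's straight band, 56 to 67 mm above the foot (taper below it from 46 mm, dome above); band centre 22 mm above this point. Point: on the axis, 40 mm above the flat foot; z up along the punch.
- punch_29_center (a point): Second smallest of four loose steel doming punches standing on the bench: round shank 20 mm thick, thinner neck, mushroom head 29 mm across, height 81 mm, 0.15 to 0.29 kg. Grip the head's straight band, 56 to 67 mm above the foot (taper below it from 46 mm, dome above); band centre 22 mm above this point. Point: on the axis, 40 mm above the flat foot; z up along the punch.
- punch_36_center (a point): Second largest of four loose steel doming punches standing on the bench: round shank 20 mm thick, thinner neck, mushroom head 36 mm across, height 85 mm, 0.19 to 0.38 kg. Grip the head's straight band, 56 to 67 mm above the foot (taper below it from 46 mm, dome above); band centre 22 mm above this point. Point: on the axis, 40 mm above the flat foot; z up along the punch.
- punch_43_center (a point): Largest of four loose steel doming punches standing on the bench: round shank 20 mm thick, thinner neck, mushroom head 43 mm across, height 88 mm, 0.24 to 0.48 kg. Grip the head's straight band, 56 to 67 mm above the foot (taper below it from 46 mm, dome above); band centre 22 mm above this point. Point: on the axis, 40 mm above the flat foot; z up along the punch.
- socket_1_mouth (a point): Number 1 of four like sockets (wood block 50 x 50 x 36 mm with a steel bushing) fixed 52 to 64 mm apart on an aluminium rail, number 1 farthest from the robot, 4 nearest. Hole: 39 mm wide at the mouth, a funnel to a 27 mm bore in the first 10 mm, flat floor 26 mm below the mouth. Point: centre of the mouth, level with the top; z up, y along the rail, x away from the thumbscrew side.
- socket_2_mouth (a point): Number 2 of four like sockets (wood block 50 x 50 x 36 mm with a steel bushing) fixed 52 to 64 mm apart on an aluminium rail, number 1 farthest from the robot, 4 nearest. Hole: 39 mm wide at the mouth, a funnel to a 27 mm bore in the first 10 mm, flat floor 26 mm below the mouth. Point: centre of the mouth, level with the top; z up, y along the rail, x away from the thumbscrew side.
- socket_3_mouth (a point): Number 3 of four like sockets (wood block 50 x 50 x 36 mm with a steel bushing) fixed 52 to 64 mm apart on an aluminium rail, number 1 farthest from the robot, 4 nearest. Hole: 39 mm wide at the mouth, a funnel to a 27 mm bore in the first 10 mm, flat floor 26 mm below the mouth. Point: centre of the mouth, level with the top; z up, y along the rail, x away from the thumbscrew side.
- socket_4_mouth (a point): Number 4 of four like sockets (wood block 50 x 50 x 36 mm with a steel bushing) fixed 52 to 64 mm apart on an aluminium rail, number 1 farthest from the robot, 4 nearest. Hole: 39 mm wide at the mouth, a funnel to a 27 mm bore in the first 10 mm, flat floor 26 mm below the mouth. Point: centre of the mouth, level with the top; z up, y along the rail, x away from the thumbscrew side.
- doming_block: The doming block: a dark steel block 64 x 64 x 40 mm, 1.2 kg, loose, with five polished round hollows in its top; it stands just past one end of the rail, the near or the far one (75 to 95 mm from the end socket's centre). Origin at the centre of its underside.
- pearl_cap: A bystander: a round grey dish, 66 mm across and 12 mm high, with white pearls in it, loose, just past the other end of the rail. Origin at the centre of its underside.
There are look-alikes about, which are no part of the job. What is shaped like the part that bears punch_36_center but yellow is not meant.

How it is judged (in metres and radians):
At the end, for the whole second after the job is handed in: Each punch stands upright (within about 11 degrees) in its own socket, its axis within 10 mm of the socket's centre and its foot down on the socket floor (within 4 mm), released and at rest; counted from the end where the doming block stands, the heads run 43, 36, 29, 22 mm (((horizontal distance between doming_block and socket_4_mouth below 0.13 m and horizontal distance between punch_22_center and socket_1_mouth below 0.01 m and z of punch_22_center in the frame of socket_1_mouth below 0.018 m and angle between each of punch_22_center, punch_29_center, punch_36_center, punch_43_center's own z axis and vertical below 0.2 rad and horizontal distance between punch_29_center and socket_2_mouth below 0.01 m and z of punch_29_center in the frame of socket_2_mouth below 0.018 m and horizontal distance between punch_36_center and socket_3_mouth below 0.01 m and z of punch_36_center in the frame of socket_3_mouth below 0.018 m and horizontal distance between punch_43_center and socket_4_mouth below 0.01 m and z of punch_43_center in the frame of socket_4_mouth below 0.018 m) or (horizontal distance between doming_block and socket_1_mouth below 0.13 m and horizontal distance between punch_22_center and socket_4_mouth below 0.01 m and z of punch_22_center in the frame of socket_4_mouth below 0.018 m and angle between each of punch_22_center, punch_29_center, punch_36_center, punch_43_center's own z axis and vertical below 0.2 rad and horizontal distance between punch_29_center and socket_3_mouth below 0.01 m and z of punch_29_center in the frame of socket_3_mouth below 0.018 m and horizontal distance between punch_36_center and socket_2_mouth below 0.01 m and z of punch_36_center in the frame of socket_2_mouth below 0.018 m and horizontal distance between punch_43_center and socket_1_mouth below 0.01 m and z of punch_43_center in the frame of socket_1_mouth below 0.018 m)) and linear speed of each of punch_22, punch_29, punch_36, punch_43 below 0.02 m/s); the robot touches nothing.
It fails at once if the doming block is pushed more than 20 mm out of place (distance of doming_block from where it was at the start of the episode above 0.02 m).
It fails at once if the dish of pearls is pushed more than 20 mm out of place (distance of pearl_cap from where it was at the start of the episode above 0.02 m).
It also fails if it takes over 112 s, if anything falls off the work surface, if the arm or the gripper's body presses on something with over 40 N, if the wrist force passes 120 N, or if a joint passes its speed limit or range.

## Working session

There is one attempt and no reset: what is moved stays moved. The work goes in short steps, Python scripts to look and compute and a tool call to move; the robot and the scene stay as the last step left them, time stands still between calls to the robot, and variables do not carry over. Pictures are saved under pics/ and viewed, and the job is handed in when it is done.

Besides the shell and the picture viewer there is one more tool, called as name(argument=value, ...) on one line, values as JSON. apply_moves: Moves the arm, as the interface text tells. Its arguments: {"type":"object","properties":{"xyz":{"type":"array"},"twist":{"type":"array"},"fingers":{"type":"array"},"newtons":{"type":"number"}},"required":["xyz","twist","fingers"]}

```bash
mkdir -p pics; python3 - <<'E'
from bench import ctrl
import cv2,numpy as np
s=ctrl.observe();print(s)
for n in ["scene","side","wrist"]:
    m=ctrl.camera_model(n);print(n,np.round(m["camera_matrix"],1).tolist(),np.round(m["T"],3).tolist())
    cv2.imwrite(f"pics/{n}0.png",ctrl.capture(n)[:,:,::-1])
E
```

```text
{'time': 0.0, 'joints': array([-71.08714394,  34.38533824,  -0.14556932,  91.68114493,
         0.10229748,  54.02325065,  -4.57023653]), 'dq': array([-0.0892727 ,  0.04964266, -0.04980339, -0.11295517,  0.0149968 ,
        0.02105869, -0.00381957]), 'tau': array([ 1.25030710e-03, -7.65075231e+01,  1.49872731e+00, -2.52340186e+01,
       -5.21824812e-02,  1.69921626e-02,  1.82694848e-04]), 'position': array([0.2867187 , 0.66550287, 0.30184821]), 'tcp_rot': array([[-4.94317796e-04,  3.95588972e-01,  9.18427526e-01],
       [-1.48374207e-03,  9.18426337e-01, -3.95589259e-01],
       [-9.99998777e-01, -1.55825637e-03,  1.32957519e-04]]), 'contact_force': array([ 0.0210728 ,  0.4192113 , -0.84755589]), 'moment': array([-0.01533726,  0.01367662,  0.01556082]), 'gripper_width': 0.09270664045889487}
scene [[365.7, 0.0, 319.2], [0.0, 365.7, 205.0], [0.0, 0.0, 1.0]] [[0.57, -0.567, 0.595, 0.06], [-0.822, -0.377, 0.428, -0.377], [-0.018, -0.733, -0.68, 0.658], [0.0, 0.0, 0.0, 1.0]]
side [[443.2, 0.0, 314.1], [0.0, 443.2, 199.1], [0.0, 0.0, 1.0]] [[0.986, -0.11, 0.125, 0.467], [-0.166, -0.577, 0.8, -0.692], [-0.016, -0.809, -0.587, 0.545], [0.0, 0.0, 0.0, 1.0]]
wrist [[309.7, 0.0, 317.4], [0.0, 309.7, 199.1], [0.0, 0.0, 1.0]] [[0.396, 0.879, 0.265, 0.214], [0.918, -0.378, -0.116, 0.698], [-0.002, 0.289, -0.957, 0.384], [0.0, 0.0, 0.0, 1.0]]
```

View pics/scene0.png

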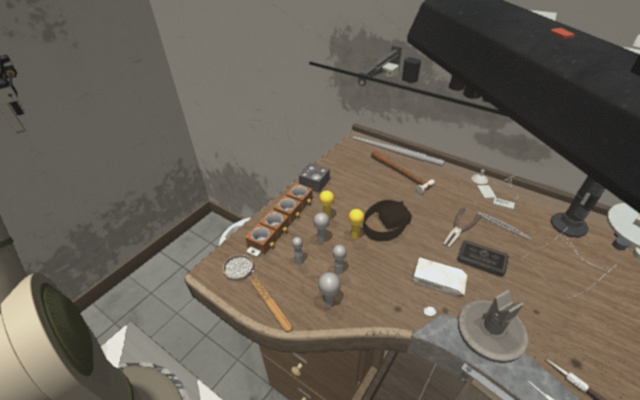

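View pics/side0.png

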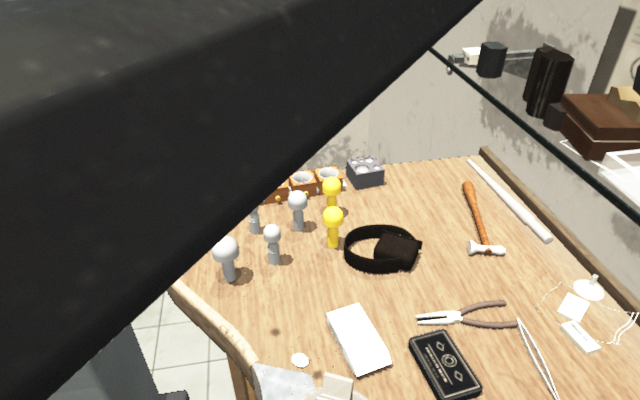

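View pics/wrist0.png

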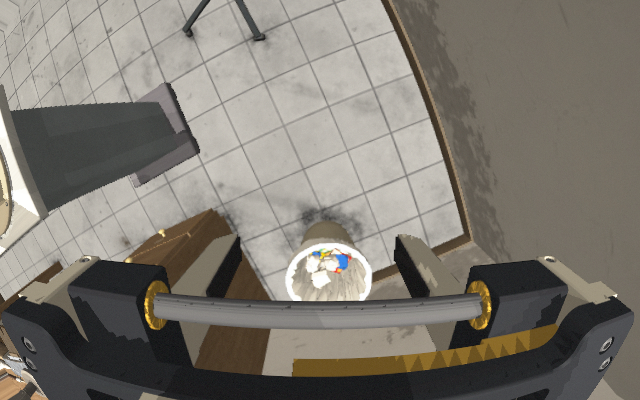

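The scene view shows the dark doming block at (315,176), the far end of the rail, and the pearl dish at (238,267), the near end. The four grey punches are at about (329,287), (321,225), (339,257) and (297,248). The two yellow ones at (326,202) and (356,220) are decoys. I'll enlarge both views to measure.

```bash
python3 - <<'E'
import cv2
a=cv2.imread("pics/scene0.png")[150:320,215:385]
cv2.imwrite("pics/scene0c.png",cv2.resize(a,(595*1,595),interpolation=cv2.INTER_CUBIC))
a=cv2.imread("pics/side0.png")[145:295,190:390]
cv2.imwrite("pics/side0c.png",cv2.resize(a,(800,600),interpolation=cv2.INTER_CUBIC))
E
```

```text
(no output)
```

View pics/scene0c.png

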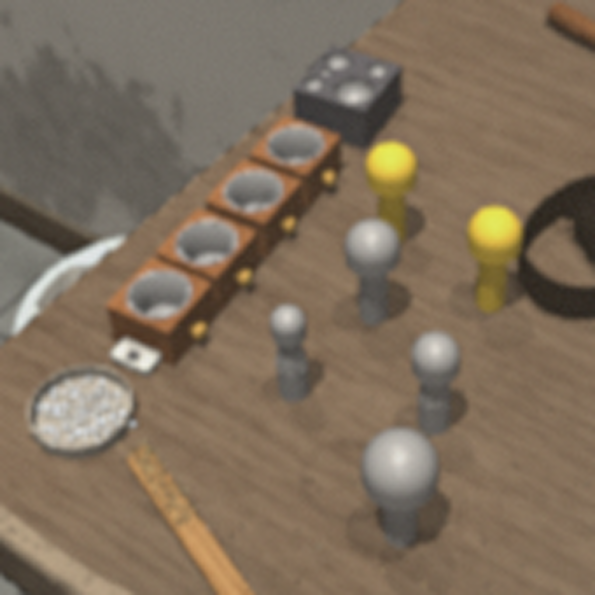

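View pics/side0c.png

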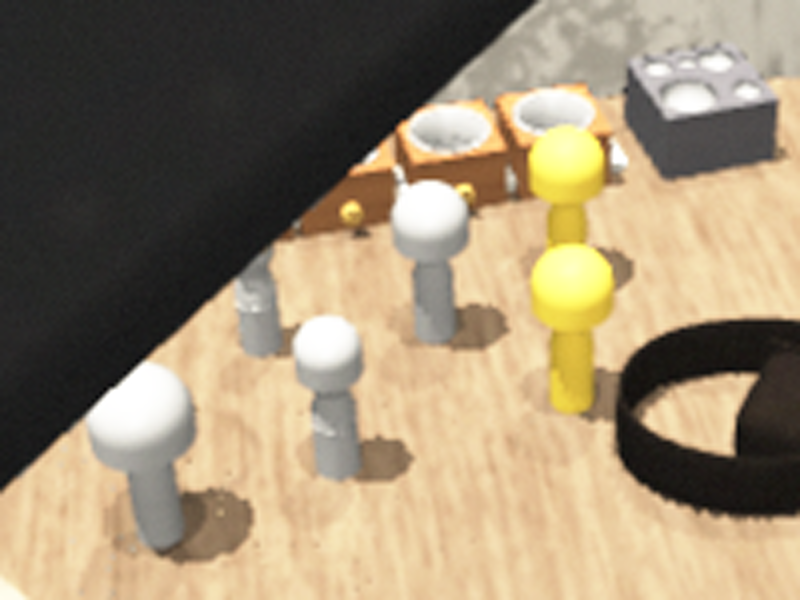

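```bash
cat > h.py <<'E'
from bench import ctrl
import cv2,numpy as np
def ray(n,u,v,m=None):
    m=m or ctrl.camera_model(n);K=m["camera_matrix"];T=m["T"]
    x=(u-K[0,2])/K[0,0];y=(v-K[1,2])/K[1,1]
    if n=="wrist":
        r=np.hypot(x,y);d=np.array([np.sin(r)*x/r,np.sin(r)*y/r,np.cos(r)])
    else: d=np.array([x,y,1.])
    d=T[:3,:3]@d
    return T[:3,3],d/np.linalg.norm(d)
def atz(n,u,v,z,m=None):
    o,d=ray(n,u,v,m);return o+d*(z-o[2])/d[2]
def tri(*rs):
    A=0;b=0
    for o,d in rs:
        P=np.eye(3)-np.outer(d,d);A=A+P;b=b+P@o
    p=np.linalg.solve(A,b);return p,[np.linalg.norm((np.eye(3)-np.outer(d,d))@(p-o))*1e3 for o,d in rs]
def proj(n,p,m=None):
    m=m or ctrl.camera_model(n);K=m["camera_matrix"];T=m["T"]
    c=T[:3,:3].T@(np.array(p)-T[:3,3])
    if n=="wrist":
        t=np.arctan2(np.hypot(c[0],c[1]),c[2]);k=t/np.hypot(c[0],c[1])
        return K[0,0]*c[0]*k+K[0,2],K[1,1]*c[1]*k+K[1,2]
    return K[0,0]*c[0]/c[2]+K[0,2],K[1,1]*c[1]/c[2]+K[1,2]
E
python3 - <<'E'
from h import *
np.set_printoptions(precision=4,suppress=True)
sc=lambda p:(215+p[0]/3.5-.36,150+p[1]/3.5-.36)
sd=lambda p:(190+p[0]/4-.4,145+p[1]/4-.4)
P={'43':((400,467),(142,416)),'36':((372,247),(430,219)),'29':((435.5,357),(328,351)),'22':((288.5,323),None),
'S1':((296,147),(554,113)),'S2':((253,192),(450,130)),'S3':((207,243),None),'S4':((159,295),None),'y1':((391,167),(567,163)),'y2':((495,235),(572,281)),'blk':((350,78),(700,75))}
for k,(a,b) in P.items():
    z=0.040 if k[0]=='S' else 0.067
    if k=='blk': z=.04
    print(k,atz('scene',*sc(a),z), atz('side',*sd(b),z) if b else '', *(tri(ray('scene',*sc(a)),ray('side',*sd(b))) if b else ()))
E
```

```text
43 [ 0.4058 -0.1479  0.067 ] [ 0.4061 -0.1474  0.067 ] [ 0.406  -0.1477  0.0671] [np.float64(0.20622286737629503), np.float64(0.20622286737634862)]
36 [ 0.5379 -0.0382  0.067 ] [ 0.5375 -0.036   0.067 ] [ 0.537  -0.0387  0.0686] [np.float64(0.39815797005384046), np.float64(0.3981579700537503)]
29 [ 0.4829 -0.122   0.067 ] [ 0.483 -0.121  0.067] [ 0.4828 -0.122   0.0675] [np.float64(0.2696669438099786), np.float64(0.2696669438100177)]
22 [ 0.4554 -0.0328  0.067 ] 
S1 [0.6142 0.0831 0.04  ] [0.6188 0.0832 0.04  ] [0.6191 0.0871 0.0362] [np.float64(1.2209236801958152), np.float64(1.220923680195897)]
S2 [0.558  0.0791 0.04  ] [0.5625 0.0774 0.04  ] [0.5628 0.0835 0.0351] [np.float64(0.8422273164787202), np.float64(0.8422273164786669)]
S3 [0.5002 0.0733 0.04  ] 
S4 [0.4454 0.0685 0.04  ] 
y1 [ 0.6095 -0.0049  0.067 ] [ 0.6083 -0.0031  0.067 ] [ 0.6077 -0.0061  0.0691] [np.float64(0.04726266028490761), np.float64(0.047262660285012865)]
y2 [ 0.5917 -0.0989  0.067 ] [ 0.5924 -0.0935  0.067 ] [ 0.5905 -0.0993  0.0701] [np.float64(1.4004496666917114), np.float64(1.400449666691768)]
blk [0.7041 0.0978 0.04  ] [0.7041 0.1057 0.04  ] [0.7004 0.095  0.0454] [np.float64(1.3812433098627457), np.float64(1.3812433098626884)]
```

apply_moves(xyz=[[0.016, -0.057, 0], [0.032, -0.115, 0], [0.048, -0.172, 0], [0.064, -0.23, 0], [0.08, -0.287, 0], [0.096, -0.345, 0], [0.112, -0.402, 0], [0.128, -0.46, 0]], twist=[[0, 0, -0.18], [0, 0, -0.36], [0, 0, -0.54], [0, 0, -0.72], [0, 0, -0.9], [0, 0, -1.08], [0, 0, -1.26], [0, 0, -1.44]], fingers=[-1, -1, -1, -1, -1, -1, -1, -1])

```text
time: 1.15
position: [0.4151, 0.2041, 0.3029]
tcp_rot: [[0.0, 0.961, -0.278], [0.0, -0.278, -0.961], [-1.0, 0.0, -0.001]]
contact_force: [1.1, 0.5, -0.3]
gripper_width: 0.0929
```

apply_moves(xyz=[[0.008, -0.04, 0], [0.016, -0.08, 0], [0.024, -0.12, 0], [0.032, -0.156, 0], [0.044, -0.156, 0], [0.044, -0.156, 0], [0.044, -0.156, 0], [0.044, -0.156, 0]], twist=[[0, 0, -0.18], [0, 0, -0.36], [0, 0, -0.54], [0, 0, -0.72], [0, 0, -0.9], [0, 0, -1.08], [0, 0, -1.209], [0, 0, -1.209]], fingers=[-1, -1, -1, -1, -1, -1, -1, -1])

```text
time: 2.15
position: [0.4588, 0.05, 0.3026]
tcp_rot: [[-0.0, 0.087, -0.996], [-0.0, -0.996, -0.087], [-1.0, 0.0, 0.0]]
contact_force: [0.4, 0.5, -1.0]
gripper_width: 0.0929
```

```bash
python3 - <<'E'
from h import *
np.set_printoptions(precision=4,suppress=True)
s=ctrl.observe();print(s['time'],s['position'],s['tcp_rot'],s['joints'],s['dq'],s['contact_force'])
m=ctrl.camera_model('wrist');np.savez('w1.npz',**m)
im=ctrl.capture('wrist');cv2.imwrite('pics/w1.png',im[:,:,::-1])
for n in['scene','side']:cv2.imwrite(f'pics/{n}1.png',ctrl.capture(n)[:,:,::-1])
E
```

```text
2.15 [0.4588 0.05   0.3026] [[-0.0003  0.0869 -0.9962]
 [-0.0005 -0.9962 -0.0869]
 [-1.      0.0005  0.0004]] [-46.837   20.9402  45.3904 126.8894 -23.0577  40.4276 -70.4596] [ 0.5961 -0.5826 -1.2085 -0.0707  0.7606 -0.2523  3.1041] [ 0.3548  0.5165 -0.9526]
```

View pics/w1.png

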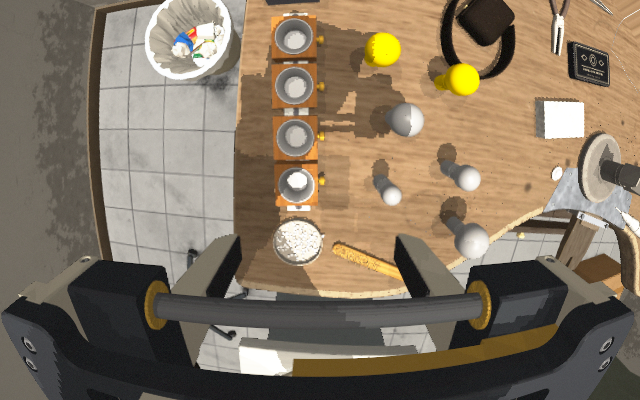

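View pics/side1.png

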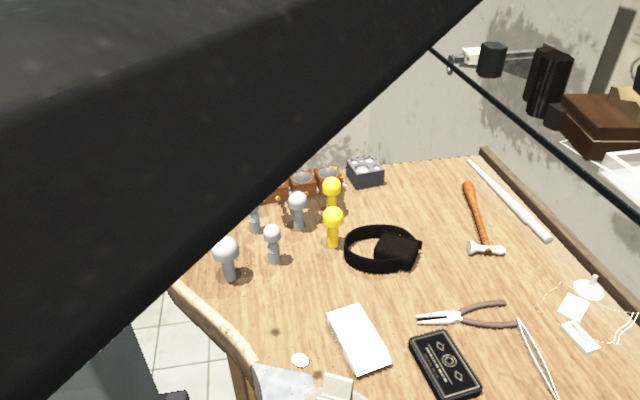

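The wrist view shows all four sockets at (295,36), (294,86), (296,138) and (296,185). Socket 4 has a bright spot inside it, so I'm enlarging that area.

```bash
python3 - <<'E'
import cv2
a=cv2.imread("pics/w1.png")
cv2.imwrite("pics/w1a.png",cv2.resize(a[10:215,250:350],None,fx=2.9,fy=2.9,interpolation=cv2.INTER_CUBIC))
cv2.imwrite("pics/w1b.png",cv2.resize(a[20:265,355:500],None,fx=2.4,fy=2.4,interpolation=cv2.INTER_CUBIC))
a=cv2.imread("pics/scene1.png")[150:320,215:385]
cv2.imwrite("pics/scene1c.png",cv2.resize(a,(595*1,595),interpolation=cv2.INTER_CUBIC))
E
```

```text
(no output)
```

View pics/w1a.png

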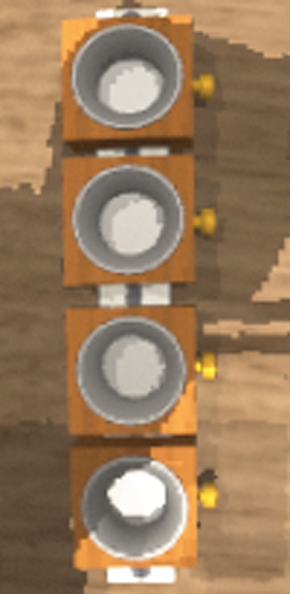

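View pics/w1b.png

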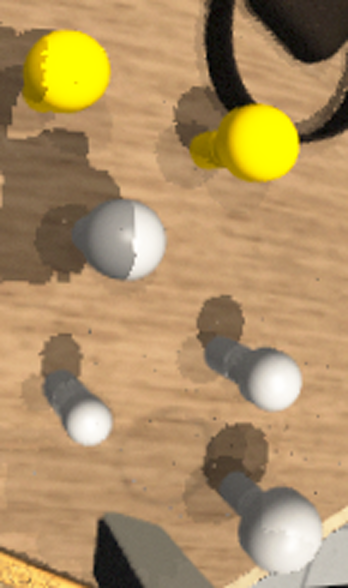

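View pics/scene1c.png

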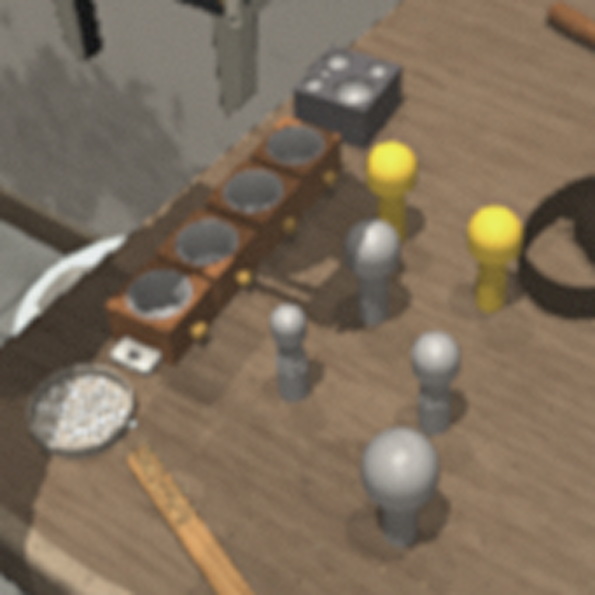

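```bash
python3 - <<'E'
from h import *
np.set_printoptions(precision=4,suppress=True)
m=dict(np.load('w1.npz'))
sc=lambda p:(215+p[0]/3.5-.36,150+p[1]/3.5-.36)
sd=lambda p:(190+p[0]/4-.4,145+p[1]/4-.4)
wa=lambda p:(250+p[0]/2.9-.33,10+p[1]/2.9-.33)
wb=lambda p:(355+p[0]/2.4-.3,20+p[1]/2.4-.3)
S={'S1':((126,77),(131,88),(296,147)),'S2':((128.5,218),(132,222),(253,192)),'S3':((131,370.5),(134,366),(207,243)),'S4':((134,508.5),(137,494),(159,295))}
for k,(a,b,c) in S.items():
    print(k,*[atz('wrist',*wa(a),z,m)[:2] for z in(.036,.040)],'floor',atz('wrist',*wa(b),.014,m)[:2],'scene .04',atz('scene',*sc(c),.04)[:2],tri(ray('wrist',*wa(a),m),ray('scene',*sc(c))))
H={'43':((281,530),(400,467),(142,416)),'36':((125.5,239),(372,247),(430,219)),'29':((273,379),(435.5,357),(328,351)),'22':((89,420),(288.5,323),None)}
for k,(a,c,d) in H.items():
    rs=[ray('wrist',*wb(a),m),ray('scene',*sc(c))]+([ray('side',*sd(d))] if d else [])
    print(k,atz('wrist',*wb(a),.067,m)[:2],tri(*rs))
E
```

```text
S1 [0.6203 0.0911] [0.6194 0.0907] floor [0.6207 0.0908] scene .04 [0.6142 0.0831] (array([0.6223, 0.091 , 0.0301]), [np.float64(0.9174678396145598), np.float64(0.9174678396147499)])
S2 [0.5643 0.0853] [0.564 0.085] floor [0.5643 0.0855] scene .04 [0.558  0.0791] (array([0.5647, 0.0855, 0.0315]), [np.float64(0.1723865923699362), np.float64(0.17238659237004164)])
S3 [0.5051 0.0796] [0.5055 0.0794] floor [0.5049 0.0799] scene .04 [0.5002 0.0733] (array([0.5052, 0.0794, 0.0325]), [np.float64(0.6332384444238185), np.float64(0.6332384444239247)])
S4 [0.45   0.0745] [0.4511 0.0743] floor [0.4508 0.0747] scene .04 [0.4454 0.0685] (array([0.4496, 0.0742, 0.0329]), [np.float64(0.5778369032316454), np.float64(0.577836903231793)])
43 [ 0.4077 -0.1452] (array([ 0.4066, -0.1466,  0.0655]), [np.float64(0.6016192885868298), np.float64(0.6500069479961057), np.float64(0.8403520864175622)])
36 [ 0.5391 -0.0366] (array([ 0.5383, -0.037 ,  0.0668]), [np.float64(0.8596630324329575), np.float64(0.9303878932953232), np.float64(1.097600427239819)])
29 [ 0.4848 -0.1206] (array([ 0.4838, -0.1211,  0.0663]), [np.float64(0.9198642407316344), np.float64(0.5397679008992576), np.float64(0.984081467936742)])
22 [ 0.4564 -0.0312] (array([ 0.4562, -0.0318,  0.0656]), [np.float64(0.24730052426078625), np.float64(0.24730052426083346)])
```

Socket 4 is empty: the bright spot is sunlight, and the other three are empty too. By head width, the grey punches in the wrist crop are:
- **43 mm:** widest, at (281,530).
- **36 mm:** (125,239).
- **29 mm:** (273,379).
- **22 mm:** narrowest, at (89,420).

The two yellow ones are the look-alikes. The doming block is past socket 1, so the order is 43→S1, 36→S2, 29→S3, 22→S4.

I'm starting with the 43 mm punch.

apply_moves(xyz=[[-0.013, -0.049, -0.02], [-0.026, -0.098, -0.035], [-0.039, -0.147, -0.05], [-0.051, -0.196, -0.065], [-0.051, -0.196, -0.1], [-0.051, -0.196, -0.14], [-0.051, -0.196, -0.176], [-0.051, -0.196, -0.176]], twist=[[0, 0, 0], [0, 0, 0], [0, 0, 0], [0, 0, 0], [0, 0, 0], [0, 0, 0], [0, 0, 0], [0, 0, 0]], fingers=[-1, -1, -1, -1, -1, -1, -1, -1])

```text
time: 3.3
position: [0.4071, -0.1464, 0.1254]
tcp_rot: [[-0.003, 0.086, -0.996], [0.002, -0.996, -0.086], [-1.0, -0.002, 0.003]]
contact_force: [0.3, 0.2, 0.4]
gripper_width: 0.0928
```

```bash
python3 - <<'E'
from h import *
np.set_printoptions(precision=4,suppress=True)
s=ctrl.observe();print(s['time'],s['position'],s['contact_force'],s['joints'])
m=ctrl.camera_model('wrist')
im=ctrl.capture('wrist');cv2.imwrite('pics/w2.png',im[:,:,::-1])
print(proj('wrist',(.4072,-.146,.067),m), proj('wrist',(.4072,-.146,.088),m))
E
```

```text
3.3 [ 0.4071 -0.1464  0.1254] [0.2571 0.2484 0.4355] [  2.805   35.377   13.8389 137.8076 -46.0761  11.1913 -25.3723]
(np.float64(317.95435689251957), np.float64(270.6062501447197)) (np.float64(317.9586963736518), np.float64(293.2757635544964))
```

View pics/w2.png

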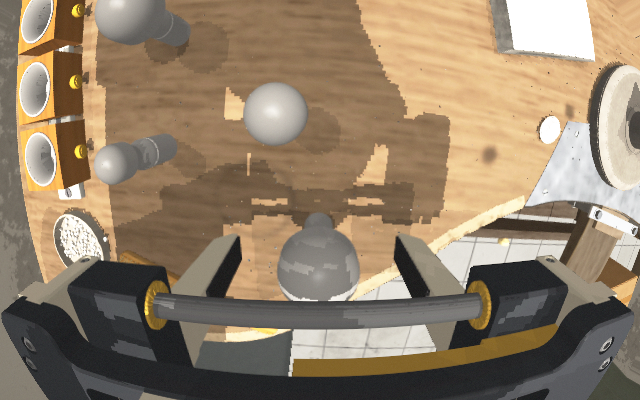

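The 43 mm head sits between the fingers at (318,272), as predicted. Closing on it.

apply_moves(xyz=[[0, 0, 0], [0, 0, 0], [0, 0, 0], [0, 0, 0], [0, 0, 0], [0, 0, 0], [0, 0, 0], [0, 0, 0]], twist=[[0, 0, 0], [0, 0, 0], [0, 0, 0], [0, 0, 0], [0, 0, 0], [0, 0, 0], [0, 0, 0], [0, 0, 0]], fingers=[1, 1, 1, 1, 1, 1, 1, 1], newtons=35)

```text
time: 4.35
position: [0.4079, -0.1462, 0.1267]
tcp_rot: [[-0.0, 0.086, -0.996], [0.0, -0.996, -0.086], [-1.0, -0.0, 0.0]]
contact_force: [-0.1, 0.3, 2.4]
gripper_width: 0.0418
```

apply_moves(xyz=[[0, 0, 0.05], [0.01, 0.011, 0.1], [0.044, 0.049, 0.11], [0.079, 0.088, 0.11], [0.114, 0.127, 0.11], [0.149, 0.166, 0.11], [0.184, 0.205, 0.11], [0.213, 0.237, 0.11]], twist=[[0, 0, 0], [0, 0, 0], [0, 0, 0], [0, 0, 0], [0, 0, 0], [0, 0, 0], [0, 0, 0], [0, 0, 0]], fingers=[1, 1, 1, 1, 1, 1, 1, 1])

```text
time: 5.35
position: [0.6215, 0.093, 0.236]
tcp_rot: [[-0.001, 0.087, -0.996], [-0.0, -0.996, -0.087], [-1.0, 0.0, 0.001]]
contact_force: [0.4, -0.4, -2.6]
gripper_width: 0.0422
```

```bash
cat > snap.py <<'E'
import sys
from h import *
np.set_printoptions(precision=4,suppress=True)
t=sys.argv[1]
s=ctrl.observe();print(s['time'],s['position'],s['contact_force'],s['joints'],s['gripper_width'])
m=ctrl.camera_model('wrist')
np.savez(f'm{t}.npz',**m)
cv2.imwrite(f'pics/w{t}.png',ctrl.capture('wrist')[:,:,::-1])
a=ctrl.capture('scene');cv2.imwrite(f'pics/s{t}full.png',a[:,:,::-1])
a=a[120:320,185:385]
cv2.imwrite(f'pics/s{t}.png',cv2.resize(a[:,:,::-1],(600,600),interpolation=cv2.INTER_CUBIC))
E
python3 snap.py 3
```

```text
5.35 [0.6215 0.093  0.236 ] [ 0.41   -0.3952 -2.5853] [-39.4333  38.1313  41.0513 109.8791 -34.8491  45.2005 -63.8582] 0.04217002248406076
```

View pics/w3.png

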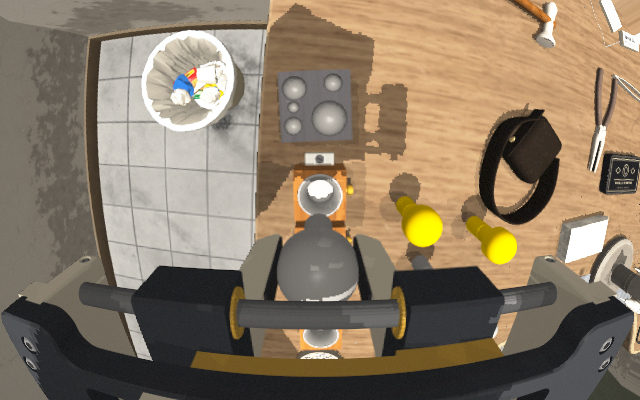

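View pics/s3.png

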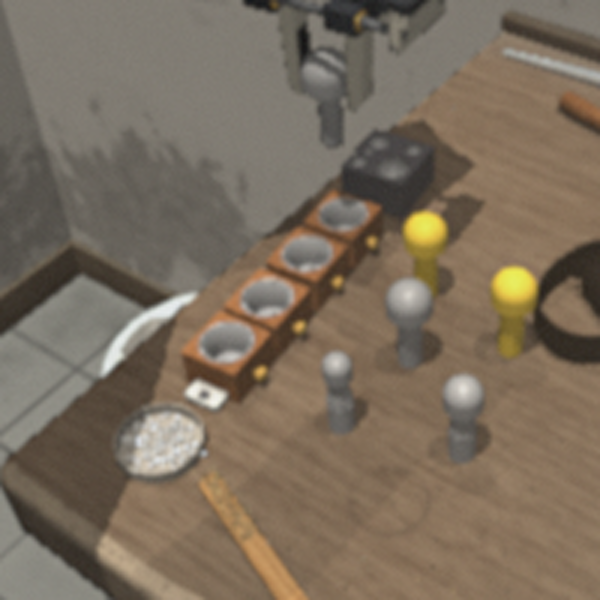

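```bash
python3 - <<'E'
from h import *
m=dict(np.load('m3.npz'))
a=cv2.imread('pics/w3.png')[150:230,280:360];cv2.imwrite('pics/w3c.png',cv2.resize(a,(640,640),interpolation=cv2.INTER_CUBIC))
for p in [(.620,.0905,.036),(.6215,.093,.067+.11)]:print(proj('wrist',p,m))
E
```

```text
(np.float64(320.248278638579), np.float64(197.01048788888832))
(np.float64(318.3271041698719), np.float64(270.4863398079014))
```

View pics/w3c.png

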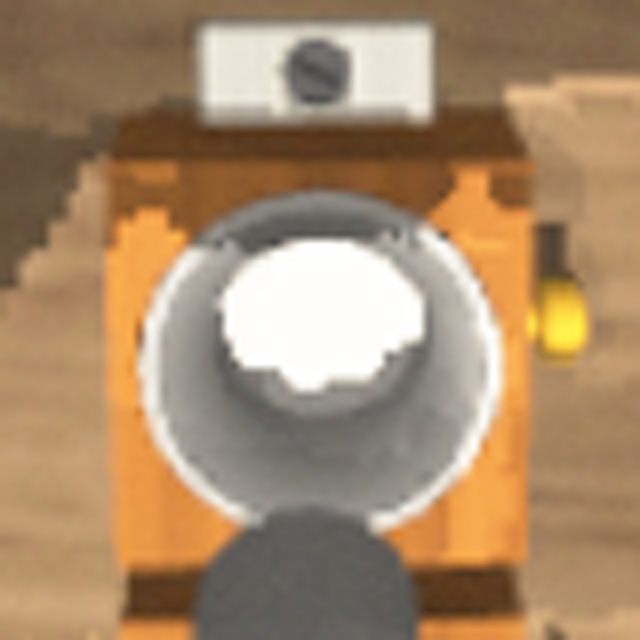

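apply_moves(xyz=[[0, 0, 0], [0, 0, -0.03], [0, 0, -0.055], [0, 0, -0.07], [0, 0, -0.08], [0, 0, -0.09], [0, 0, -0.098], [0, 0, -0.098]], twist=[[0, 0, 0], [0, 0, 0], [0, 0, 0], [0, 0, 0], [0, 0, 0], [0, 0, 0], [0, 0, 0], [0, 0, 0]], fingers=[1, 1, 1, 1, 1, 1, 1, 1])

```text
time: 6.45
position: [0.6207, 0.0908, 0.1384]
tcp_rot: [[-0.001, 0.086, -0.996], [-0.0, -0.996, -0.086], [-1.0, 0.0, 0.001]]
contact_force: [0.3, 0.7, -1.8]
gripper_width: 0.0419
```

```bash
python3 snap.py 4
```

```text
6.45 [0.6207 0.0908 0.1384] [ 0.2761  0.7298 -1.7706] [-34.4494  44.5017  33.4442 113.0821 -42.1137  35.1766 -57.8336] 0.041933039470016434
```

View pics/w4.png

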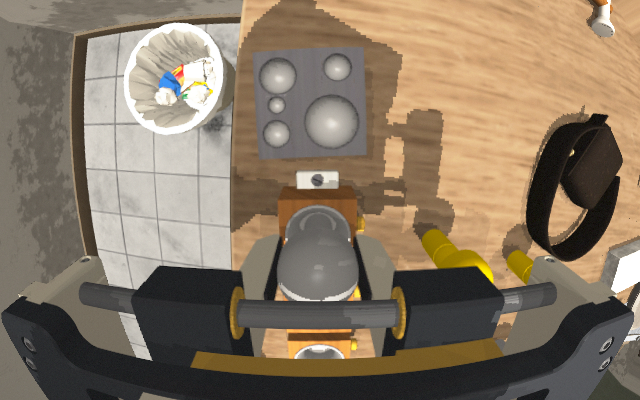

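View pics/s4.png

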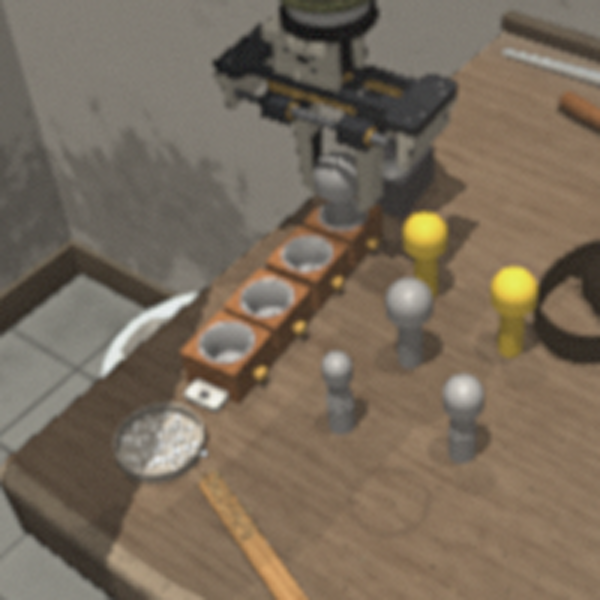

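apply_moves(xyz=[[0, 0, -0.0015], [0, 0, -0.0015], [0, 0, -0.0015], [0, 0, -0.0015], [0, 0, -0.0015], [0, 0, -0.0015], [0, 0, -0.0015], [0, 0, -0.0015]], twist=[[0, 0, 0], [0, 0, 0], [0, 0, 0], [0, 0, 0], [0, 0, 0], [0, 0, 0], [0, 0, 0], [0, 0, 0]], fingers=[1, 1, -1, -1, -1, -1, -1, -1])

```text
time: 7.55
position: [0.6209, 0.0908, 0.1372]
tcp_rot: [[-0.0, 0.086, -0.996], [0.0, -0.996, -0.086], [-1.0, -0.0, 0.0]]
contact_force: [0.3, 0.9, -0.2]
gripper_width: 0.092
```

apply_moves(xyz=[[0, 0, 0.05], [-0.005, -0.01, 0.085], [-0.03, -0.05, 0.085], [-0.06, -0.095, 0.085], [-0.0825, -0.128, 0.075], [-0.0825, -0.128, 0.05], [-0.0825, -0.128, 0.02], [-0.0825, -0.128, -0.0105]], twist=[[0, 0, 0], [0, 0, 0], [0, 0, 0], [0, 0, 0], [0, 0, 0], [0, 0, 0], [0, 0, 0], [0, 0, 0]], fingers=[-1, -1, -1, -1, -1, -1, -1, -1])

```text
time: 8.55
position: [0.5386, -0.0372, 0.1261]
tcp_rot: [[0.001, 0.086, -0.996], [0.0, -0.996, -0.086], [-1.0, 0.0, -0.001]]
contact_force: [0.8, 0.1, -0.5]
gripper_width: 0.0929
```

```bash
python3 snap.py 5
```

```text
8.55 [ 0.5386 -0.0372  0.1261] [ 0.7796  0.0937 -0.4891] [-20.0848  40.5651  27.2304 124.7351 -45.3379  24.7359 -41.249 ] 0.09292160149354191
```

View pics/w5.png

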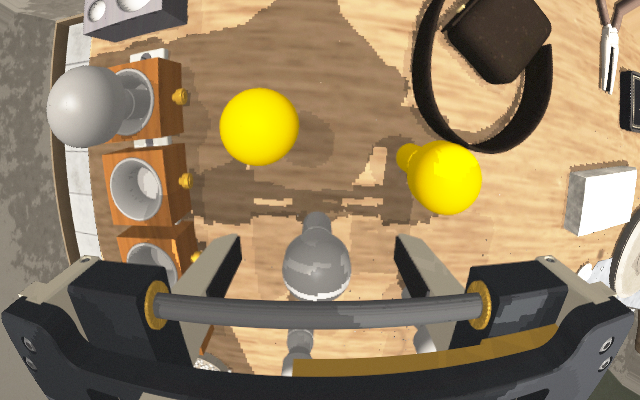

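View pics/s5.png

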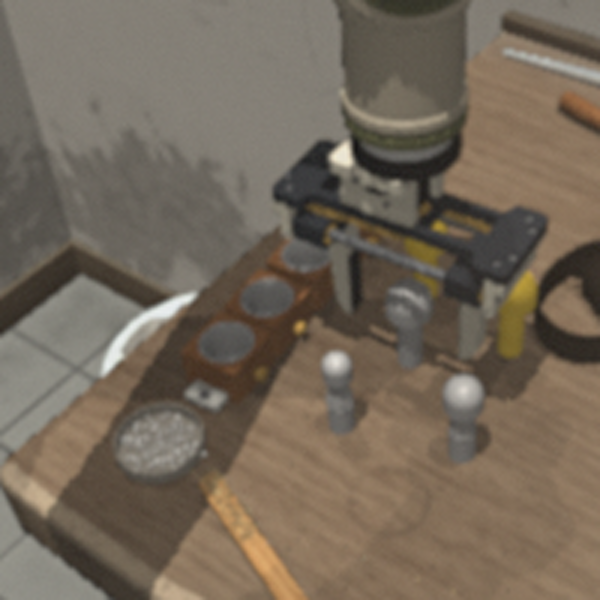

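The 43 mm punch stands in socket 1, at (85,105) in the wrist view. The grey 36 mm head is between the fingers at (317,265), and the yellow ones are clear.

apply_moves(xyz=[[0, 0, 0], [0, 0, 0], [0, 0, 0], [0, 0, 0], [0, 0, 0], [0, 0, 0], [0, 0, 0], [0, 0, 0.02]], twist=[[0, 0, 0], [0, 0, 0], [0, 0, 0], [0, 0, 0], [0, 0, 0], [0, 0, 0], [0, 0, 0], [0, 0, 0]], fingers=[1, 1, 1, 1, 1, 1, 1, 1])

```text
time: 9.65
position: [0.5377, -0.0372, 0.1459]
tcp_rot: [[-0.003, 0.086, -0.996], [0.0, -0.996, -0.086], [-1.0, -0.0, 0.003]]
contact_force: [-0.2, -0.5, -1.3]
gripper_width: 0.0344
```

apply_moves(xyz=[[0, 0, 0.05], [0.004, 0.025, 0.08], [0.015, 0.065, 0.08], [0.022, 0.1, 0.08], [0.026, 0.1227, 0.08], [0.026, 0.1227, 0.08], [0.026, 0.1227, 0.065], [0.026, 0.1227, 0.05]], twist=[[0, 0, 0], [0, 0, 0], [0, 0, 0], [0, 0, 0], [0, 0, 0], [0, 0, 0], [0, 0, 0], [0, 0, 0]], fingers=[1, 1, 1, 1, 1, 1, 1, 1])

```text
time: 10.65
position: [0.564, 0.0843, 0.1956]
tcp_rot: [[-0.0, 0.084, -0.996], [-0.0, -0.996, -0.084], [-1.0, 0.0, 0.001]]
contact_force: [0.4, 1.0, -2.9]
gripper_width: 0.035
```

```bash
python3 snap.py 6; python3 - <<'E'
from h import *
m=dict(np.load('m6.npz'));print(proj('wrist',(.5645,.0855,.036),m))
E
```

```text
10.65 [0.564  0.0843 0.1956] [ 0.3792  0.9574 -2.8503] [-39.048   37.5692  38.1724 119.036  -39.247   36.5209 -58.998 ] 0.034953257979000826
(np.float64(316.45310494678836), np.float64(208.26166995510877))
```

View pics/w6.png

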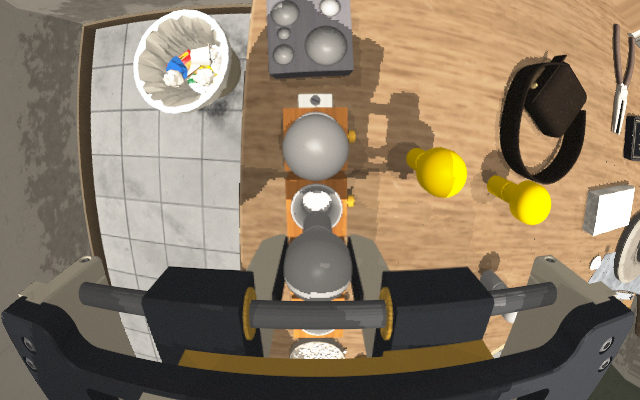

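View pics/s6.png

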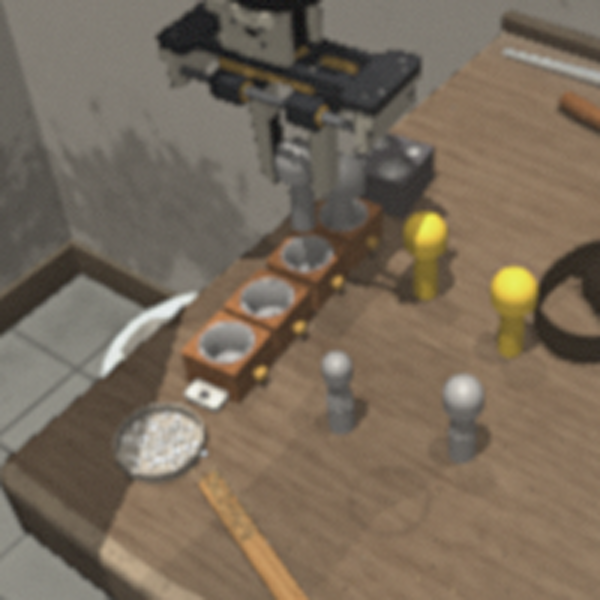

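apply_moves(xyz=[[0, 0, -0.015], [0, 0, -0.03], [0, 0, -0.042], [0, 0, -0.051], [0, 0, -0.0585], [0, 0, -0.0592], [0, 0, -0.0592], [0, 0, -0.0592]], twist=[[0, 0, 0], [0, 0, 0], [0, 0, 0], [0, 0, 0], [0, 0, 0], [0, 0, 0], [0, 0, 0], [0, 0, 0]], fingers=[1, 1, 1, 1, 1, 1, 1, 1])

```text
time: 11.75
position: [0.5645, 0.0856, 0.1379]
tcp_rot: [[0.001, 0.086, -0.996], [0.0, -0.996, -0.086], [-1.0, -0.0, -0.001]]
contact_force: [0.5, 0.4, -2.9]
gripper_width: 0.0348
```

apply_moves(xyz=[[0, 0, 0], [0, 0, 0], [0, 0, 0], [0, 0, 0], [0, 0, 0], [0, 0, 0.01], [0, 0, 0.045], [-0.004, -0.01, 0.085]], twist=[[0, 0, 0], [0, 0, 0], [0, 0, 0], [0, 0, 0], [0, 0, 0], [0, 0, 0], [0, 0, 0], [0, 0, 0]], fingers=[-1, -1, -1, -1, -1, -1, -1, -1])

```text
time: 12.75
position: [0.5603, 0.0759, 0.2236]
tcp_rot: [[-0.001, 0.087, -0.996], [-0.0, -0.996, -0.087], [-1.0, 0.0, 0.001]]
contact_force: [-0.3, -0.0, 0.7]
gripper_width: 0.0928
```

apply_moves(xyz=[[-0.02, -0.05, 0], [-0.04, -0.1, 0], [-0.06, -0.15, 0], [-0.0765, -0.1965, 0], [-0.0765, -0.1965, -0.02], [-0.0765, -0.1965, -0.05], [-0.0765, -0.1965, -0.08], [-0.0765, -0.1965, -0.0958]], twist=[[0, 0, 0], [0, 0, 0], [0, 0, 0], [0, 0, 0], [0, 0, 0], [0, 0, 0], [0, 0, 0], [0, 0, 0]], fingers=[-1, -1, -1, -1, -1, -1, -1, -1])

```text
time: 13.75
position: [0.4837, -0.1211, 0.126]
tcp_rot: [[-0.001, 0.085, -0.996], [0.0, -0.996, -0.085], [-1.0, -0.0, 0.001]]
contact_force: [0.9, 1.3, 0.6]
gripper_width: 0.093
```

```bash
python3 snap.py 7
```

```text
13.75 [ 0.4837 -0.1211  0.126 ] [0.9324 1.2908 0.6025] [ -8.5146  38.5204  23.8495 129.867  -46.8543  20.197  -29.4929] 0.09295891813402024
```

View pics/w7.png

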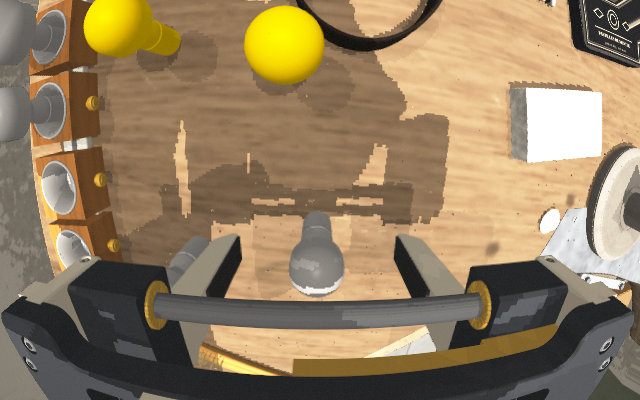

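View pics/s7.png

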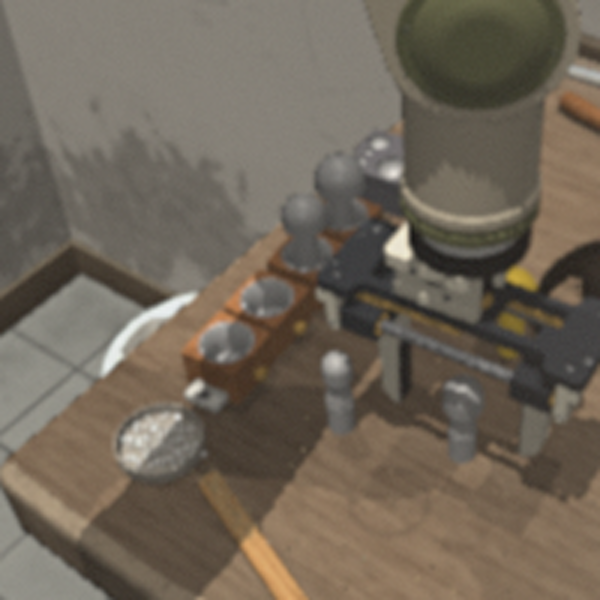

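Sockets 1 and 2 are filled. The 29 mm head is centred between the fingers at (316,267).

apply_moves(xyz=[[0, 0, 0], [0, 0, 0], [0, 0, 0], [0, 0, 0], [0, 0, 0], [0, 0, 0], [0, 0, 0], [0, 0, 0.02]], twist=[[0, 0, 0], [0, 0, 0], [0, 0, 0], [0, 0, 0], [0, 0, 0], [0, 0, 0], [0, 0, 0], [0, 0, 0]], fingers=[1, 1, 1, 1, 1, 1, 1, 1])

```text
time: 14.85
position: [0.4832, -0.121, 0.146]
tcp_rot: [[-0.002, 0.085, -0.996], [0.0, -0.996, -0.085], [-1.0, -0.001, 0.002]]
contact_force: [-0.2, 0.2, -0.9]
gripper_width: 0.0281
```

apply_moves(xyz=[[0, 0, 0.05], [0.002, 0.02, 0.09], [0.007, 0.07, 0.09], [0.012, 0.12, 0.09], [0.017, 0.17, 0.09], [0.021, 0.2005, 0.09], [0.021, 0.2005, 0.075], [0.021, 0.2005, 0.05]], twist=[[0, 0, 0], [0, 0, 0], [0, 0, 0], [0, 0, 0], [0, 0, 0], [0, 0, 0], [0, 0, 0], [0, 0, 0]], fingers=[1, 1, 1, 1, 1, 1, 1, 1])

```text
time: 15.85
position: [0.5048, 0.0793, 0.1962]
tcp_rot: [[0.001, 0.086, -0.996], [-0.0, -0.996, -0.086], [-1.0, 0.0, -0.001]]
contact_force: [0.4, 0.3, -0.9]
gripper_width: 0.0277
```

```bash
python3 snap.py 8; python3 - <<'E'
from h import *
m=dict(np.load('m8.npz'));print(proj('wrist',(.505,.0795,.036),m))
E
```

```text
15.85 [0.5048 0.0793 0.1962] [ 0.3583  0.3228 -0.8618] [-40.891   34.4082  38.1629 126.5514 -41.2673  31.9264 -56.3157] 0.027724618130474898
(np.float64(317.6007104507222), np.float64(208.7773568681437))
```

View pics/w8.png

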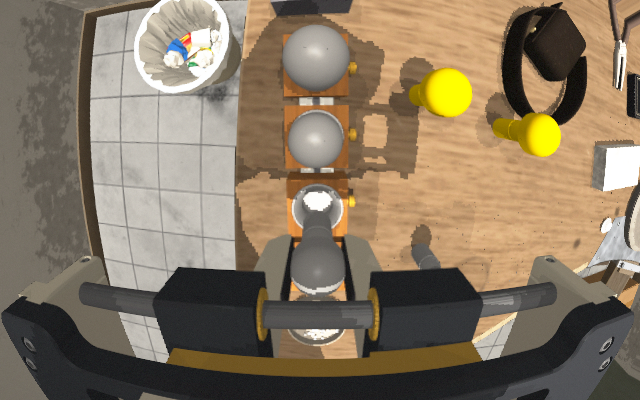

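View pics/s8.png

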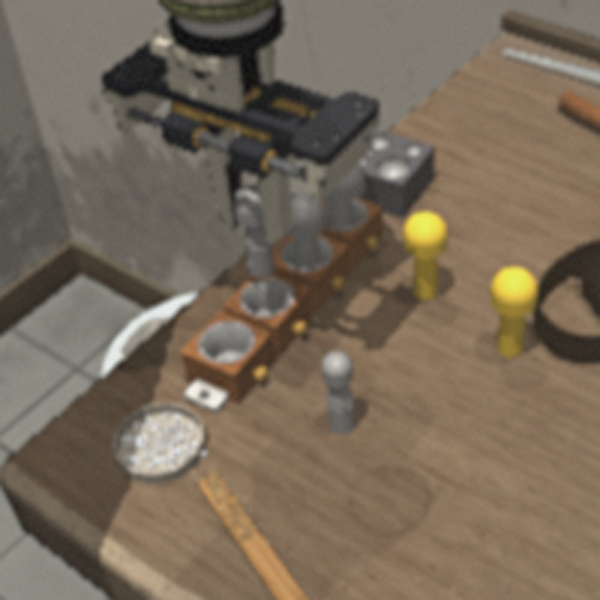

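apply_moves(xyz=[[0, 0, -0.015], [0, 0, -0.03], [0, 0, -0.042], [0, 0, -0.051], [0, 0, -0.0585], [0, 0, -0.0592], [0, 0, -0.0592], [0, 0, -0.0592]], twist=[[0, 0, 0], [0, 0, 0], [0, 0, 0], [0, 0, 0], [0, 0, 0], [0, 0, 0], [0, 0, 0], [0, 0, 0]], fingers=[1, 1, 1, 1, 1, 1, 1, 1])

```text
time: 16.95
position: [0.505, 0.0796, 0.1378]
tcp_rot: [[0.001, 0.086, -0.996], [0.0, -0.996, -0.086], [-1.0, -0.0, -0.001]]
contact_force: [-0.4, 0.7, -2.0]
gripper_width: 0.0275
```

apply_moves(xyz=[[0, 0, 0], [0, 0, 0], [0, 0, 0], [0, 0, 0], [0, 0, 0], [0, 0, 0.01], [0, 0, 0.045], [-0.004, -0.01, 0.085]], twist=[[0, 0, 0], [0, 0, 0], [0, 0, 0], [0, 0, 0], [0, 0, 0], [0, 0, 0], [0, 0, 0], [0, 0, 0]], fingers=[-1, -1, -1, -1, -1, -1, -1, -1])

```text
time: 17.95
position: [0.5007, 0.0697, 0.2236]
tcp_rot: [[-0.001, 0.086, -0.996], [-0.0, -0.996, -0.086], [-1.0, 0.0, 0.001]]
contact_force: [0.2, 0.4, 1.3]
gripper_width: 0.093
```

apply_moves(xyz=[[-0.02, -0.05, 0], [-0.04, -0.085, 0], [-0.0447, -0.1012, 0], [-0.0447, -0.1012, -0.01], [-0.0447, -0.1012, -0.03], [-0.0447, -0.1012, -0.06], [-0.0447, -0.1012, -0.085], [-0.0447, -0.1012, -0.0958]], twist=[[0, 0, 0], [0, 0, 0], [0, 0, 0], [0, 0, 0], [0, 0, 0], [0, 0, 0], [0, 0, 0], [0, 0, 0]], fingers=[-1, -1, -1, -1, -1, -1, -1, -1])

```text
time: 18.95
position: [0.4565, -0.0303, 0.1246]
tcp_rot: [[-0.002, 0.087, -0.996], [0.001, -0.996, -0.087], [-1.0, -0.001, 0.002]]
contact_force: [0.2, 0.5, -0.1]
gripper_width: 0.0931
```

```bash
python3 snap.py 9
```

```text
18.95 [ 0.4565 -0.0303  0.1246] [ 0.1745  0.514  -0.1426] [-17.6478  37.1224  21.1713 134.9952 -52.4676  16.0094 -34.0964] 0.09308190701465208
```

View pics/w9.png

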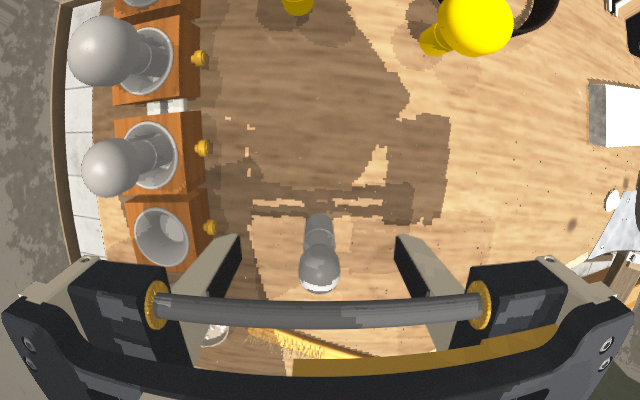

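View pics/s9.png

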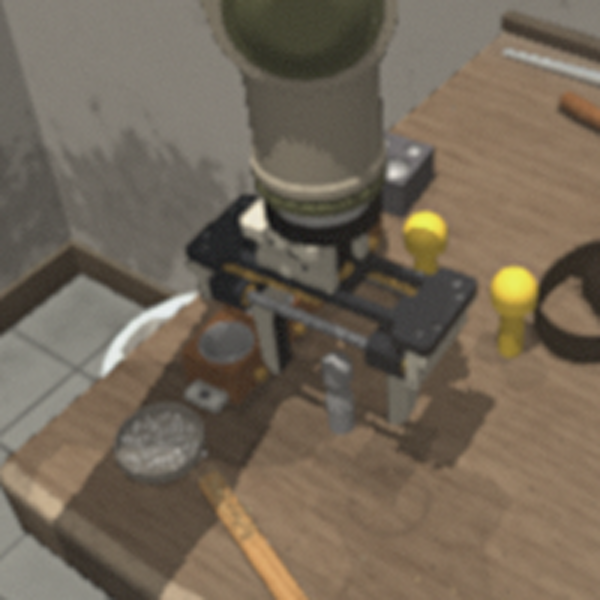

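apply_moves(xyz=[[0, 0, 0], [0, 0, 0], [0, 0, 0], [0, 0, 0], [0, 0, 0], [0, 0, 0], [0, 0, 0], [0, 0, 0.02]], twist=[[0, 0, 0], [0, 0, 0], [0, 0, 0], [0, 0, 0], [0, 0, 0], [0, 0, 0], [0, 0, 0], [0, 0, 0]], fingers=[1, 1, 1, 1, 1, 1, 1, 1])

```text
time: 20.05
position: [0.4557, -0.0319, 0.1462]
tcp_rot: [[-0.002, 0.085, -0.996], [0.0, -0.996, -0.085], [-1.0, -0.0, 0.002]]
contact_force: [-0.2, 0.3, -1.5]
gripper_width: 0.0207
```

apply_moves(xyz=[[0, 0, 0.05], [0, 0.01, 0.08], [-0.002, 0.05, 0.08], [-0.004, 0.085, 0.08], [-0.006, 0.106, 0.08], [-0.006, 0.106, 0.08], [-0.006, 0.106, 0.065], [-0.006, 0.106, 0.05]], twist=[[0, 0, 0], [0, 0, 0], [0, 0, 0], [0, 0, 0], [0, 0, 0], [0, 0, 0], [0, 0, 0], [0, 0, 0]], fingers=[1, 1, 1, 1, 1, 1, 1, 1])

```text
time: 21.05
position: [0.4502, 0.0734, 0.1965]
tcp_rot: [[0.0, 0.085, -0.996], [-0.0, -0.996, -0.085], [-1.0, 0.0, -0.0]]
contact_force: [-0.0, 0.4, -1.5]
gripper_width: 0.021
```

```bash
python3 snap.py 10; python3 - <<'E'
from h import *
m=dict(np.load('m10.npz'));print(proj('wrist',(.4503,.0745,.036),m))
E
```

```text
21.05 [0.4502 0.0734 0.1965] [-0.0175  0.376  -1.5379] [-42.4856  31.6912  38.1959 133.2925 -44.013   27.8403 -53.3093] 0.02100409111815864
(np.float64(316.5090446003816), np.float64(208.66842316356434))
```

View pics/w10.png

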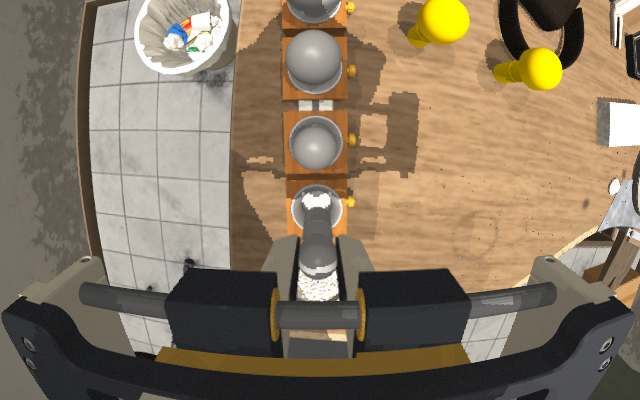

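View pics/s10.png

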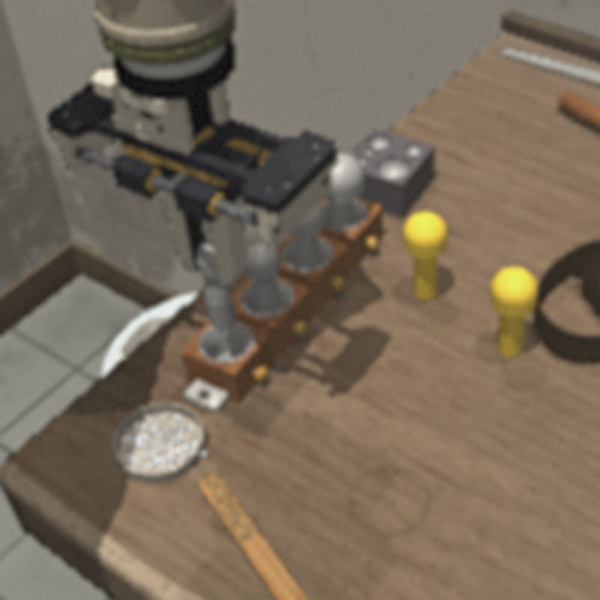

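Aligned: the rim is at (317,208), and the prediction was (316.5,208.7). Lowering, releasing and backing away.

apply_moves(xyz=[[0, 0, -0.015], [0, 0, -0.03], [0, 0, -0.042], [0, 0, -0.051], [0, 0, -0.0585], [0, 0, -0.0592], [0, 0, -0.0592], [0, 0, -0.0592]], twist=[[0, 0, 0], [0, 0, 0], [0, 0, 0], [0, 0, 0], [0, 0, 0], [0, 0, 0], [0, 0, 0], [0, 0, 0]], fingers=[1, 1, 1, 1, 1, 1, 1, 1])

```text
time: 22.15
position: [0.4522, 0.0736, 0.1397]
tcp_rot: [[0.006, 0.084, -0.996], [0.001, -0.996, -0.084], [-1.0, -0.001, -0.006]]
contact_force: [-0.7, -0.2, 31.2]
gripper_width: 0.0209
```

apply_moves(xyz=[[0, 0, 0], [0, 0, 0], [0, 0, 0], [0, 0, 0], [0, 0, 0], [0, 0, 0.01], [0, 0, 0.045], [0, 0, 0.085]], twist=[[0, 0, 0], [0, 0, 0], [0, 0, 0], [0, 0, 0], [0, 0, 0], [0, 0, 0], [0, 0, 0], [0, 0, 0]], fingers=[-1, -1, -1, -1, -1, -1, -1, -1])

```text
time: 23.15
position: [0.4498, 0.0741, 0.2231]
tcp_rot: [[-0.002, 0.085, -0.996], [-0.001, -0.996, -0.085], [-1.0, 0.001, 0.002]]
contact_force: [0.1, 1.3, 0.4]
gripper_width: 0.0922
```

apply_moves(xyz=[[0, 0, 0.03], [0, -0.02, 0.06], [0, -0.05, 0.08], [0, -0.09, 0.08], [0, -0.13, 0.08], [0, -0.15, 0.08], [0, -0.15, 0.08], [0, -0.15, 0.08]], twist=[[0, 0, 0], [0, 0, 0], [0, 0, 0], [0, 0, 0], [0, 0, 0], [0, 0, 0], [0, 0, 0], [0, 0, 0]], fingers=[-1, -1, -1, -1, -1, -1, -1, -1])

```text
time: 24.15
position: [0.4501, -0.0749, 0.3023]
tcp_rot: [[-0.001, 0.086, -0.996], [0.0, -0.996, -0.086], [-1.0, -0.0, 0.001]]
contact_force: [-0.0, 0.6, 0.5]
gripper_width: 0.0929
```

```bash
python3 snap.py 11; python3 - <<'E'
from h import *
m=dict(np.load('m11.npz'))
S={43:(.621,.0908),36:(.5645,.0855),29:(.505,.0795),22:(.4503,.0745)}
a=cv2.imread('pics/s11full.png');b=cv2.imread('pics/w11.png')
cw=cv2.resize(b[0:280,40:320],(560,560),interpolation=cv2.INTER_CUBIC)
ca=cv2.resize(a[130:280,225:375],(600,600),interpolation=cv2.INTER_CUBIC)
for k,(x,y) in S.items():
    for z in(.077,.01+k/2000+.067):
        u,v=proj('scene',(x,y,z));cv2.circle(ca,(int((u-225)*4),int((v-130)*4)),3,(0,0,255),1)
        u,v=proj('wrist',(x,y,z),m);cv2.circle(cw,(int((u-40)*2),int(v*2)),3,(0,0,255),1)
cv2.imwrite('pics/s11c.png',ca);cv2.imwrite('pics/w11c.png',cw)
E
```

```text
24.15 [ 0.4501 -0.0749  0.3023] [-0.0092  0.6483  0.4527] [-35.7642  22.6092  52.5756 127.6785 -27.4397  41.5234 -49.2277] 0.09291974753713367
```

View pics/w11c.png

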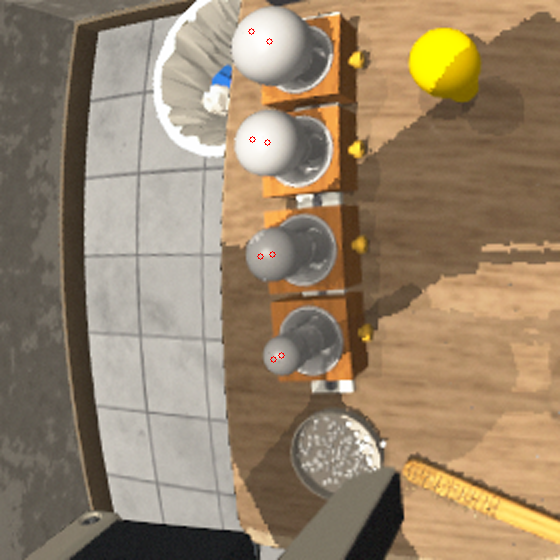

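View pics/s11c.png

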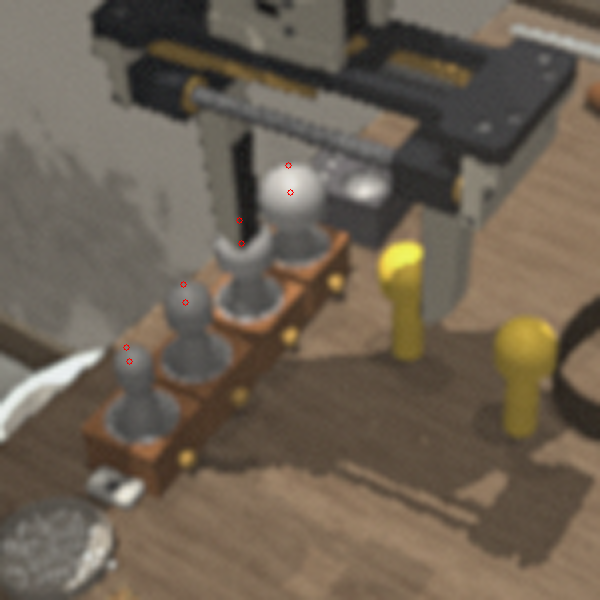

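The 22 mm punch met 31 N about 3 mm above where it should have bottomed. I'm checking its seating with a closer view before handing in.

apply_moves(xyz=[[-0.005, 0.001, -0.03], [-0.01, 0.002, -0.06], [-0.014, 0.004, -0.09], [-0.018, 0.005, -0.12], [-0.018, 0.005, -0.14], [-0.018, 0.005, -0.14], [-0.018, 0.005, -0.14], [-0.018, 0.005, -0.14]], twist=[[0, 0, 0], [0, 0, 0], [0, 0, 0], [0, 0, 0], [0, 0, 0], [0, 0, 0], [0, 0, 0], [0, 0, 0]], fingers=[-1, -1, -1, -1, -1, -1, -1, -1])

```text
time: 25.25
position: [0.4326, -0.0704, 0.1632]
tcp_rot: [[0.001, 0.086, -0.996], [-0.0, -0.996, -0.086], [-1.0, 0.0, -0.001]]
contact_force: [-0.6, -0.7, -0.5]
gripper_width: 0.093
```

```bash
python3 snap.py 12; python3 - <<'E'
from h import *
m=dict(np.load('m12.npz'))
cv2.imwrite('pics/side12.png',ctrl.capture('side')[:,:,::-1])
S={43:(.621,.0908),36:(.5645,.0855),29:(.505,.0795),22:(.4503,.0745)}
b=cv2.imread('pics/w12.png')
cw=cv2.resize(b[0:280,0:280],(800,800))[:600] if 0 else cv2.resize(b[60:300,20:280],(650,600),interpolation=cv2.INTER_CUBIC)
for k,(x,y) in S.items():
    t=np.linspace(0,2*np.pi,40)
    for q in t:
        # dome silhouette: rim of band (z=.077, .066) at seated height
        for z,r in((.077,k/2000),(.066,k/2000),(.036,.0195)):
            u,v=proj('wrist',(x+r*np.cos(q),y+r*np.sin(q),z),m);cv2.circle(cw,(int((u-20)*2.5+1),int((v-60)*2.5+1)),1,(0,0,255) if z>.07 else (255,0,0),-1)
cv2.imwrite('pics/w12c.png',cw)
cv2.imwrite('pics/w12d.png',cv2.resize(b[60:300,20:280],(650,600),interpolation=cv2.INTER_CUBIC))
E
```

```text
25.25 [ 0.4326 -0.0704  0.1632] [-0.5685 -0.7281 -0.5305] [-18.1086  33.1104  29.1902 136.5981 -49.4643  20.5241 -30.4937] 0.09296786954198229
```

View pics/w12c.png

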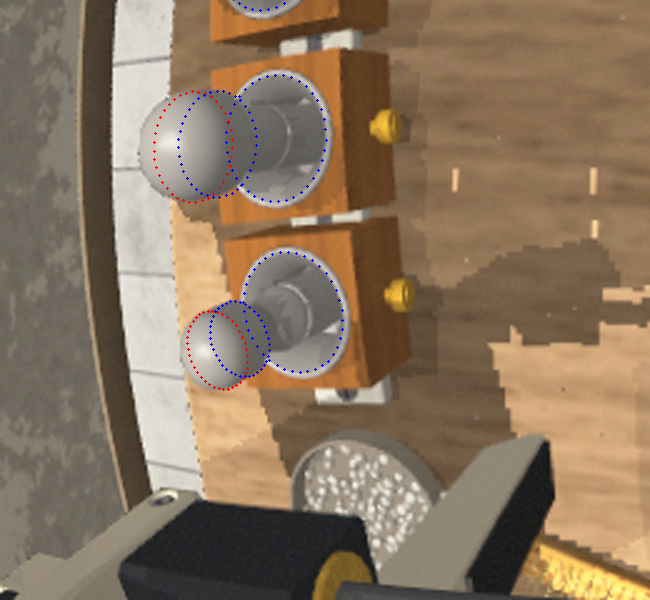

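View pics/w12d.png

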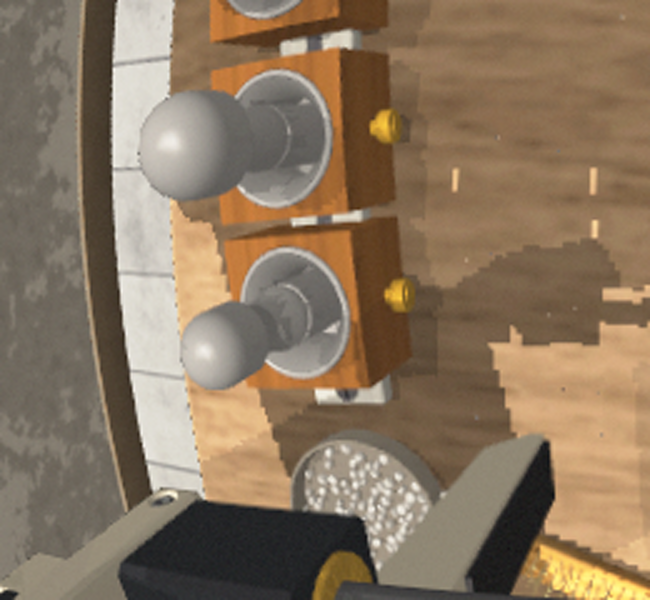

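View pics/side12.png

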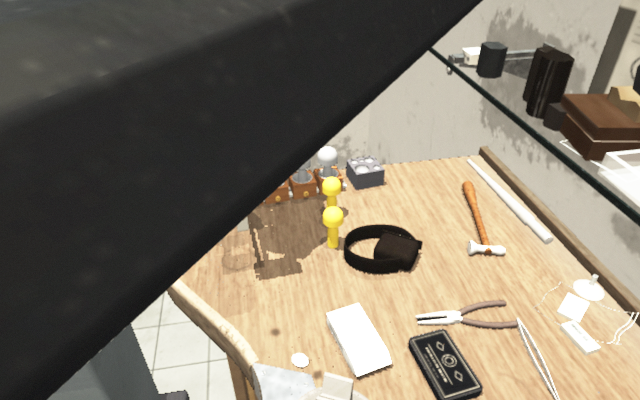

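```bash
python3 - <<'E'
from h import *
m=dict(np.load('m12.npz'));o=m['T'][:3,3]
S={29:(.505,.0795),22:(.4503,.0745)}
b=cv2.imread('pics/w12.png')[60:300,20:280]
sm=cv2.resize(b[30:170,40:150],None,fx=5,fy=5,interpolation=cv2.INTER_CUBIC)[:600+100]
for dz,col in((0,(0,0,255)),(.004,(0,255,0))):
  for k,(x,y) in S.items():
    r=k/2000;c=np.array([x,y,.077+dz]);w=o-c;d=np.linalg.norm(w);w/=d
    a=np.cross(w,[0,0,1]);a/=np.linalg.norm(a);e=np.cross(w,a)
    cc=c+w*r*r/d;rr=r*np.sqrt(1-(r/d)**2)
    for q in np.linspace(0,2*np.pi,90):
        p=cc+rr*(a*np.cos(q)+e*np.sin(q))
        if p[2]<c[2]: continue
        u,v=proj('wrist',p,m);cv2.circle(sm,(int((u-20-40)*5+2.5),int((v-60-30)*5+2.5)),1,col,-1)
cv2.imwrite('pics/w12e.png',cv2.resize(sm,None,fx=.857,fy=.857))
E
```

```text
(no output)
```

View pics/w12e.png

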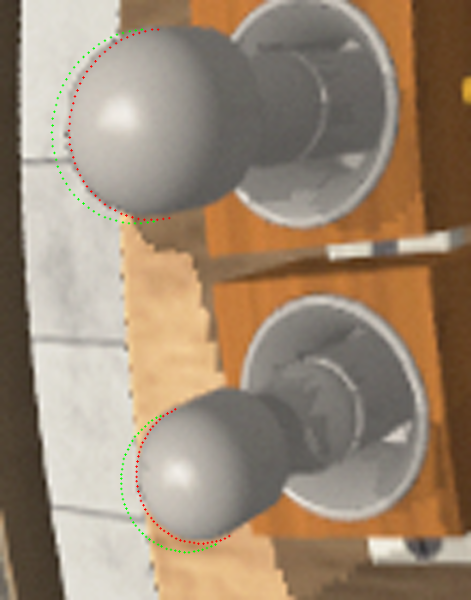

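The outlines of the 29 and 22 mm heads match the fully seated prediction (red), not the 4 mm high one (green). Handing in.

```bash
python3 -c "
from bench import ctrl
print(ctrl.observe()['contact_force']);print(ctrl.hand_in())"
```

```text
[-0.60287166 -0.48178685  0.0207784 ]
the job is handed in; nothing more can be done
None
```

All four punches stand head up in their sockets and the job is handed in, after about 25 s of the 112 s allowed. The doming block stands past the far end of the rail, so the order from that end is 43 mm in socket 1, 36 mm in socket 2, 29 mm in socket 3 and 22 mm in socket 4. I didn't touch the yellow look-alikes, the doming block or the dish of pearls.

- **Seating of the 29 and 22 mm punches:** in a close wrist view, their head outlines match full depth to within about 1 mm, and a punch 4 mm high would have shown.
- **Seating of the 43 and 36 mm punches:** I checked these only in the wider views, where the heads lie where they should. They were released within about 1.5 mm of the floor with no contact force.
- **One check disagreed:** while lowering the 22 mm punch, the force rose to 31 N with the tool about 3 mm higher than expected. The wrist force limit is 120 N. After release the close view showed it fully down.
- **At hand-in:** the gripper was clear of everything and the force reading was close to zero.

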